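# Sort potted speed controllers by weight into test dock and rework tray

### The arm

A 7-joint arm with a two-finger parallel gripper is mounted at the origin on a cart in front of the work surface, level with it; the furniture and walls round the work are solid. World frame = base frame: x ahead of the robot, y to its left, z up, the work surface at z = 0. Lengths are in m, angles in rad, forces in N, time in s.
With the tool pointing down it reaches from about 0.425 to 0.875 m from the base axis. Payload 4.7 kg.
Tool frame: the origin (TCP) lies midway between the tips of the shut fingers; the grasp point (between the pads) lies 19 mm behind it; z points along the fingers, y is the line along which they close (so a half turn about z gives the same grasp; the last joint's range is limited). The gripper opens to 87 mm and grips with 3 to 60 N. Pads are 19 mm wide; open, the fingers measure 117 mm over their backs; the gripper's body (75 mm by 190 mm) begins 51 mm behind the grasp point.
Start: joints at [-1.127, 0.321, -0.07, 1.45, 0.023, 1.371, -0.057], TCP at [0.271, 0.591, 0.194] pointing down, gripper open.
Joint ranges: [-2.86, 2.86], [-0.3, 2.09], [-1.38, 1.24], [0.06, 2.45], [-1.56, 4.7], [0.09, 2.05], [-2.69, 2.69]. Speed limits (rad/s): [2.57, 2.57, 3.14, 3.14, 3.14, 3.14, 3.14].

### API

Orientations are given as a rotation vector (axis times angle).
In Python, from bench import ctrl gives the robot as it stands. The module is installed in compiled form; this text tells all that it offers.
- The arm moves only by the shell command python3 -m handwheel 'ROWS' [FORCE]. ROWS is JSON, a list of rows, each a list of 7 numbers: the finger opening in m, from 0 to 0.087, then the shift along the tool's x, y, z in m, then the turn, a rotation vector about the tool's x, y, z in degrees. A call has 1 to 12 rows; each row shifts and turns the commanded pose from where the row before left it, along the tool's axes as they then stand; what a row does not reach is not made up. A row lasts 1/8 s, in which the tool goes at most 62.5 mm and 10.7 degrees, less where a joint would pass 70% of its speed; a pose out of reach is approached as far as the arm can. A call is refused whole if a number of a shift passes 0.0625 or a number of a turn 10.7, either way. A call with a gripper value outside its range is refused whole. The fingers move at their own pace and stop on an object; FORCE is the grip in N (left out, the last holds). Time passes only in rows, so rows that do not move let the fingers close. It gives the time, the measured TCP pose, the force, the opening and the grip force at its end, in the units of the state.
- ctrl.get_state(): the state, without advancing time (a new reading comes with each control period).
- ctrl.get_image(name): name is "scene" or "top" or "wrist"; returns (picture, depth): 400x640x3 uint8, blue, green, red; 400x640 float32, m along the optical axis (not along the pixel's ray), 0 where there is no reading.
- ctrl.camera_info(name): a dict with "intrinsics" (3x3 intrinsics, pixels), "R" (3x3) and "t" (3): a world point X has camera coordinates R X + t. Camera axes: x right, y down, z forward; pixel columns grow to the right and rows downward; lengths in m; the calibration is good to about 2 mm. A picture is of the moment at which its call begins: read the wrist's pose just before it. camera_info takes no time and is no camera call; for the wrist camera it gives the pose at the moment of the call.
- ctrl.close_job(): hands the job in; it is judged then, once.
The state is a dict: "time": time; "joint_positions": joint angles; "qd": joint speeds; "joint_torque": joint torques, N m; "position": TCP position; "tool_rot": TCP orientation; "ft_force": force on the tool from outside, world axes, zero at the start; "torque": the same for the moment, N m; "grip_width": opening from 0.0 (shut) to 1.0 (fully open); "grip_force": force on a finger pad.
Only numpy, scipy, OpenCV 4.12 (cv2) and the standard library are available. Lean on these libraries where they do the work, as an engineer would, in place of code of your own. Each camera call takes 0.05 s, during which the arm holds its last target. There are 200 camera calls.

### The job

Three sealed speed controllers came from potting, and some got too little resin: feel the weight of each one. Those of 250 g or more go into the test dock, one to a bay, slid in under the roof with the two-socket end first until they stop; lay the lighter ones flat and side by side in the red rework tray. Do not drop or ram them, and leave the glue bottle, the tape and the cutters where they are.

Things in the scene. Friction and masses are not known exactly. Their poses are not given: they have to be found in the camera images.
- controller_1: one of three look-alike speed controllers: sealed black case 98 (x) x 50 (y) x 26 (z) mm, label on top. Two round sockets stick out 20 mm at the +x end, one 12 mm at the -x end. Origin on the underside, 45 mm behind the case's +x face. Weight hidden, 100 to 400 g in any run whatever its number. Starts flat on the pad, +x roughly away from the robot; grip across its width
- controller_2: one of three look-alike speed controllers: sealed black case 98 (x) x 50 (y) x 26 (z) mm, label on top. Two round sockets stick out 20 mm at the +x end, one 12 mm at the -x end. Origin on the underside, 45 mm behind the case's +x face. Weight hidden, 100 to 400 g in any run whatever its number. Starts flat on the pad, +x roughly away from the robot; grip across its width
- controller_3: one of three look-alike speed controllers: sealed black case 98 (x) x 50 (y) x 26 (z) mm, label on top. Two round sockets stick out 20 mm at the +x end, one 12 mm at the -x end. Origin on the underside, 45 mm behind the case's +x face. Weight hidden, 100 to 400 g in any run whatever its number. Starts flat on the pad, +x roughly away from the robot; grip across its width
- dock: test dock, fixed: aluminium plate 180 (x) x 262 (y) mm with three grey slide beds along x, 86 mm apart, and a grey housing with green lamps, 64 mm high, along its back (+x). Origin under its centre at bench height; +x is the way the controllers slide in, away from the open front; yaw varies. All bays are empty at the start
- dock_beds: the dock's three flat slide beds, 46 mm wide, tops 14 mm over the bench, from 116 mm before each bay's stop to the stop. Over the last 18 mm before the stop a shroud roofs the bay, 54 mm wide and 32 mm high inside; side guides flare to 64 mm at 31 mm before the stop. So lay a controller down with its face some 35 mm short, then slide it in. Frame as the dock's
- bay_1 (a point): left (+y) bay's stop: where the middle of the case's +x face comes when it is home, on the bay's centre line at bed height. Axes as the dock's
- bay_2 (a point): middle bay's stop: where the middle of the case's +x face comes when it is home, on the bay's centre line at bed height. Axes as the dock's
- bay_3 (a point): right (-y) bay's stop: where the middle of the case's +x face comes when it is home, on the bay's centre line at bed height. Axes as the dock's
- tray: red rework tray, fixed, empty: 176 (x) x 296 (y) mm outside, walls 4 mm thick and 30 mm high over the bench, floor 10 mm over the bench. Origin under its centre at bench height. Three controllers fit side by side with their length along its x, 86 mm apart
- pad: dark grey foam pad, fixed, 170 x 270 x 10 mm, on which the controllers lie at the start; origin under its centre. Pad, dock and tray change places from run to run
- glue: small red glue bottle with black tip, 34 mm across, 93 mm tall, standing behind the work, origin under its centre; not to be moved
- tape: roll of yellow tape, 66 mm across, 19 mm high, lying behind the work, origin under its centre; not to be moved
- cutters: black side cutters, 119 mm long, 12 mm high, lying behind the work, origin under the centre; not to be moved
Mind the look-alikes: they are no part of the job. What is shaped like the controller_2 but blue is not meant.

How it is judged:
By the outcome, as a careful person would: the job done as asked, in the order asked, and still so for the second after the job is handed in, with the robot touching nothing.
It also fails if it takes over 72 s, if anything falls off the work surface, if the arm or the gripper's body presses on something with over 40 N, if the wrist force passes 120 N, or if a joint passes its speed limit or range.

## Working session

There is one attempt and no reset: what is moved stays moved. The work goes in short steps, Python scripts to look and compute and a shell command to move; the robot and the scene stay as the last step left them, time stands still between calls to the robot, and variables do not carry over. Pictures are saved under pics/ and viewed, at most 10 in all, crops included, and the job is handed in when it is done.

```bash
mkdir -p pics; python3 - <<'E'
from bench import ctrl
import cv2,numpy as np
s=ctrl.get_state();print(s)
for n in("top","scene"):
    im,d=ctrl.get_image(n);cv2.imwrite(f"pics/{n}0.png",im);np.save(f"{n}_d.npy",d)
    print(n,{k:np.round(v,4).tolist() for k,v in ctrl.camera_info(n).items()})
E
```

```text
{'time': 0.0, 'joint_positions': array([-1.12690975,  0.32179865, -0.07008932,  1.45167659,  0.02262068,
        1.37082764, -0.05686957]), 'qd': array([-0.0002253 ,  0.00029397, -0.00123184, -0.00068176,  0.00011123,
       -0.00027527,  0.00131368]), 'joint_torque': array([ 2.07528051e-04, -4.91287744e+01, -4.04001307e-01, -3.12527490e+01,
       -6.39008288e-02,  4.37220780e-02,  1.72703194e-04]), 'position': array([0.27063476, 0.59029675, 0.19287665]), 'tool_rot': array([-6.69753825e-01, -3.06906939e+00,  2.98545696e-03]), 'ft_force': array([-0.2420556 , -1.07653755, -0.18484291]), 'torque': array([-0.03318878,  0.03425845,  0.02648238]), 'grip_force': 0.0, 'grip_width': 1.000349633847309}
top {'intrinsics': [[419.2283, 0.0, 318.4905], [0.0, 419.2283, 202.8039], [0.0, 0.0, 1.0]], 'R': [[-0.0156, -0.9999, -0.0065], [-0.9931, 0.0163, -0.1165], [0.1165, 0.0046, -0.9932]], 't': [0.0077, 0.5776, 1.1491]}
scene {'intrinsics': [[390.8262, 0.0, 319.4344], [0.0, 390.8262, 204.4707], [0.0, 0.0, 1.0]], 'R': [[0.8672, -0.4972, -0.0262], [-0.2675, -0.4208, -0.8668], [0.42, 0.7587, -0.4979]], 't': [-0.4836, 0.1842, 1.0782]}
```

View pics/top0.png

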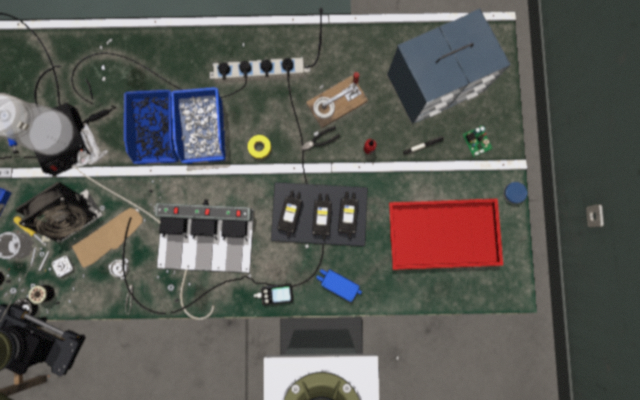

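View pics/scene0.png

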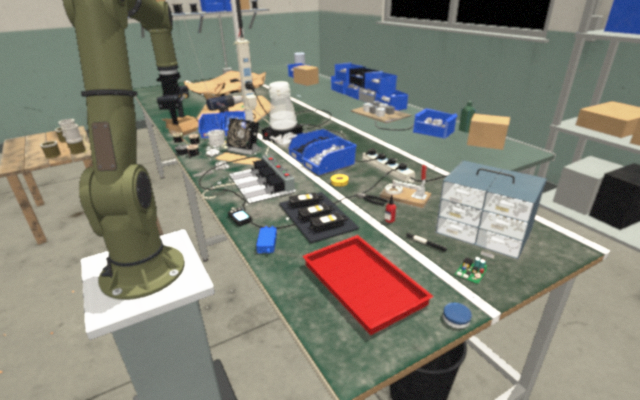

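The top view shows the dock at about (205,238), the pad with three controllers at (290,213), (322,217), (349,214), and the tray at (445,234). The blue decoy is at (339,286). The scene view agrees with this layout. Next I'll enlarge the crop.

```bash
python3 - <<'E'
import cv2
im=cv2.imread("pics/top0.png")
cv2.imwrite("pics/c1.png",cv2.resize(im[175:285,150:380-10],None,fx=3.6,fy=3.6,interpolation=cv2.INTER_CUBIC))
E
cat > h.py <<'E'
import numpy as np
from bench import ctrl
def ray(n,u,v,z,ci=None):
    c=ci or ctrl.camera_info(n);K,R,t=map(np.array,(c["intrinsics"],c["R"],c["t"]))
    o=-R.T@t;d=R.T@np.linalg.solve(K,[u,v,1.]);return o+d*(z-o[2])/d[2]
E
python3 - <<'E'
from h import *
for nm,u,v,z in [("trayTL",390,202,.03),("trayTR",498,199,.03),("trayBL",391,270,.03),("trayBR",501,265,.03),("pad",275,184,.01),("pad",367,187,.01),("pad",272,241,.01),("pad",365,246,.01),("blue",339,286,.03),("charger",275,295,.02),("glue",370,145,.09)]:
    print(nm,ray("top",u,v,z).round(3))
E
```

```text
trayTL [ 0.577 -0.204  0.03 ]
trayTR [ 0.581 -0.509  0.03 ]
trayBL [ 0.387 -0.2    0.03 ]
trayBR [ 0.396 -0.505  0.03 ]
pad [0.637 0.124 0.01 ]
pad [ 0.624 -0.142  0.01 ]
pad [0.473 0.133 0.01 ]
pad [ 0.455 -0.132  0.01 ]
blue [ 0.346 -0.055  0.03 ]
charger [0.323 0.124 0.02 ]
glue [ 0.728 -0.145  0.09 ]
```

View pics/c1.png

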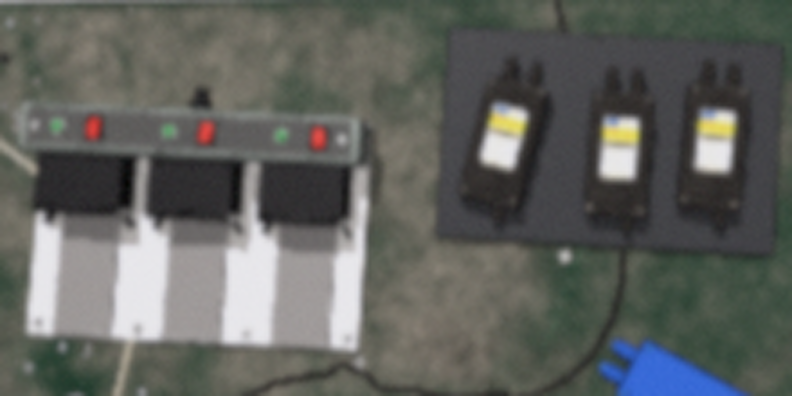

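```bash
cat >> h.py <<'E'
from scipy.spatial.transform import Rotation as Ro
def plan(p,yaw,s=None):
    "shift (mm, tool axes) and turn (deg, tool axes, after the shift) to TCP p with tool down, tool y = world y turned by yaw(deg)+180k"
    s=s or ctrl.get_state();R=Ro.from_rotvec(s["tool_rot"])
    sh=R.inv().apply(np.array(p)-s["position"])
    best=None
    for k in(0,180):
        G=Ro.from_euler("z",yaw+k,degrees=True)*Ro.from_rotvec([np.pi,0,0])
        tv=(R.inv()*G).as_rotvec(degrees=True)
        if best is None or np.linalg.norm(tv)<np.linalg.norm(best): best=tv
    T=(R*Ro.from_rotvec(best,degrees=True))
    print("shift mm",(sh*1e3).round(1),"turn",best.round(1),"| shift if turned first",(T.inv().apply(np.array(p)-s["position"])*1e3).round(1),"t",s["time"])
E
python3 - <<'E'
from h import *
s=ctrl.get_state();c=ctrl.camera_info("wrist");R=np.array(c["R"]);t=np.array(c["t"])
print(Ro.from_rotvec(s["tool_rot"]).as_matrix().round(2));print("cam pos in tool",Ro.from_rotvec(s["tool_rot"]).inv().apply(-R.T@t-s["position"]).round(3),"cam axes in tool\n",(R@Ro.from_rotvec(s["tool_rot"]).as_matrix()).round(2),c["intrinsics"])
plan([.50,.1,.33],-2)
cr=lambda u,v,z:ray("top",150+u/3.6,175+v/3.6,z)
for nm,u,v,z in [("A",507,147,.036),("A front",517,88,.036),("A back",497,203,.036),("B",620,155,.036),("Bf",623,98,.036),("Bb",617,214,.036),("C",714,150,.036),("Cf",719,91,.036),("Cb",709,208,.036),("dockFL",26,335,.006),("dockFR",358,350,.006),("hsgL",22,103,.064),("hsgR",362,118,.064)]:
    print(nm,cr(u,v,z).round(3))
E
```

```text
[[-0.91  0.42 -0.  ]
 [ 0.42  0.91 -0.  ]
 [-0.   -0.   -1.  ]]
cam pos in tool [ 0.07   0.001 -0.19 ] cam axes in tool
 [[ 0.    1.    0.  ]
 [-0.97  0.   -0.25]
 [-0.25 -0.    0.97]] [[360.29908578   0.         318.46627249]
 [  0.         360.29908578 201.58133534]
 [  0.           0.           1.        ]]
shift mm [-412.8 -350.4 -136.4] turn [ -0.1  -0.  -22.6] | shift if turned first [-246.3 -482.1 -137. ] t 0.1
A [0.542 0.077 0.036]
A front [0.588 0.068 0.036]
A back [0.498 0.085 0.036]
B [ 0.534 -0.011  0.036]
Bf [ 0.579 -0.014  0.036]
Bb [ 0.488 -0.008  0.036]
C [ 0.537 -0.085  0.036]
Cf [ 0.583 -0.09   0.036]
Cb [ 0.492 -0.08   0.036]
dockFL [0.402 0.46  0.006]
dockFR [0.386 0.198 0.006]
hsgL [0.579 0.446 0.064]
hsgR [0.563 0.185 0.064]
```

```bash
python3 -m handwheel '[[0.087,0,0,-0.02,0,0,-7.5],[0.087,0,0,-0.02,0,0,-7.5],[0.087,0,0,-0.02,0,0,-7.6],[0.087,-0.031,-0.055,0,0,0,0],[0.087,-0.031,-0.055,0,0,0,0],[0.087,-0.031,-0.055,0,0,0,0],[0.087,-0.031,-0.055,0,0,0,0],[0.087,-0.031,-0.055,0,0,0,0],[0.087,-0.031,-0.055,0,0,0,0],[0.087,-0.031,-0.055,0,0,0,0],[0.087,0,0,0,0,0,0],[0.087,0,0,0,0,0,0]]'
python3 - <<'E'
from h import *
import cv2,pickle
s=ctrl.get_state();c=ctrl.camera_info("wrist");im,d=ctrl.get_image("wrist")
cv2.imwrite("pics/w1.png",cv2.resize(im,None,fx=1.25,fy=1.25,interpolation=cv2.INTER_CUBIC));pickle.dump((s,c,im,d),open("w1.pkl","wb"))
print(s["position"],s["tool_rot"],s["qd"].round(3),s["ft_force"])
E
```

```text
time: 1.6
position: [0.4717, 0.2028, 0.2537]
tool_rot: [-0.056, -3.14, -0.001]
ft_force: [0.3, 0.4, -0.5]
grip_width: 0.999
grip_force: 0.0
[0.47169293 0.2027645  0.25367948] [-5.59715426e-02 -3.14030076e+00 -7.89748729e-04] [-0.022  0.004 -0.03  -0.003 -0.002  0.001  0.002] [ 0.29705668  0.37317805 -0.5017661 ]
```

View pics/w1.png

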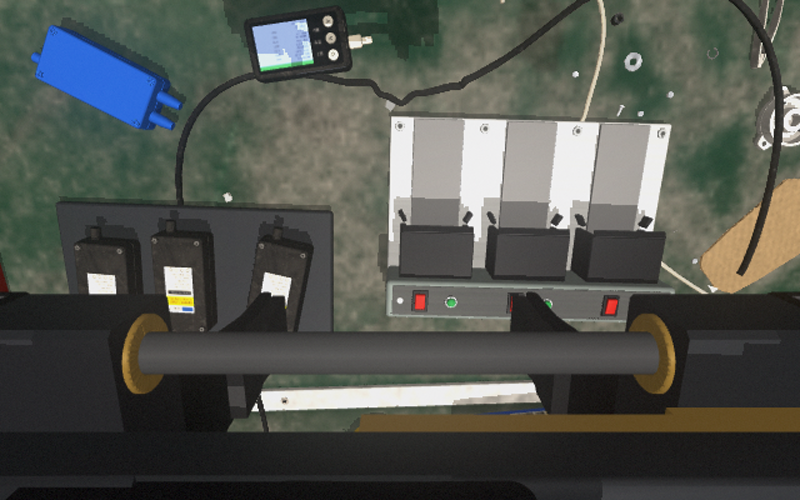

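The wrist view (×1.25) shows the dock beds with front edges at (440,120), (532,122) and (624,125), shrouds at about y=250, and the pad with the controllers at (108,265), (182,270) and (283,270). The controllers' far ends are hidden by the gripper.

```bash
cat >> h.py <<'E'
def cloud(c,d):
    K,R,t=map(np.array,(c["intrinsics"],c["R"],c["t"]))
    v,u=np.indices(d.shape);P=np.stack([(u-K[0,2])/K[0,0]*d,(v-K[1,2])/K[1,1]*d,d],-1)
    W=(P-t)@R;W[d==0]=np.nan;return W
def comps(W,lo,hi,xr,yr,n=150):
    import cv2
    m=((W[...,2]>lo)&(W[...,2]<hi)&(W[...,0]>xr[0])&(W[...,0]<xr[1])&(W[...,1]>yr[0])&(W[...,1]<yr[1])).astype(np.uint8)
    k,l,st,_=cv2.connectedComponentsWithStats(m)
    for i in range(1,k):
        if st[i,4]<n: continue
        P=W[l==i];(cx,cy),(w,h),a=cv2.minAreaRect((P[:,:2]*1e3).astype(np.float32))
        print("n",st[i,4],"c",round(cx,1),round(cy,1),"wh",round(w,1),round(h,1),"ang",round(a,2),"z",np.median(P[:,2]).round(4),"ext",(P.min(0)*1e3).round(1),(P.max(0)*1e3).round(1))
E
python3 - <<'E'
from h import *
import pickle
s,c,im,d=pickle.load(open("w1.pkl","rb"));W=cloud(c,d)
b=lambda v,u:W[int(v/1.25),int(u/1.25)].round(4)
print("bed",b(150,440),b(150,530),b(150,620),"plate",b(150,485),"roof",b(260,435),b(260,525),b(260,620),"pad",b(250,145),"ctrl",b(260,105),b(275,182),b(265,280))
print("beds");comps(W,.0105,.018,(.37,.6),(.17,.5))
print("roofs");comps(W,.042,.056,(.4,.6),(.17,.5))
print("plate");comps(W,.003,.018,(.37,.6),(.17,.5))
print("ctrl");comps(W,.030,.040,(.4,.62),(-.15,.13))
E
```

```text
bed [0.4181 0.2446 0.0124] [0.421  0.3287 0.0125] [0.424  0.4129 0.0124] plate [0.4196 0.2872 0.0095] roof [0.5142 0.2356 0.0495] [0.5164 0.3168 0.0517] [0.5197 0.4031 0.051 ] pad [ 0.5052 -0.0502  0.0089] ctrl [ 0.507  -0.0735  0.0361] [ 0.5244 -0.0044  0.0357] [0.5178 0.0904 0.036 ]
beds
n 3319 c 439.1 240.4 wh 51.5 100.1 ang 86.73 z 0.0133 ext [388.1 214.7  10.5] [489.9 268.2  16.4]
n 3336 c 444.4 325.2 wh 52.7 100.4 ang 86.15 z 0.0133 ext [393.3 299.8  10.5] [495.3 354.6  15.9]
n 3349 c 451.7 412.9 wh 49.7 103.1 ang 86.27 z 0.0133 ext [399.6 385.5  10.5] [501.9 440.1  16.4]
roofs
n 7929 c 512.0 320.8 wh 258.6 52.2 ang 87.13 z 0.0503 ext [480.6 190.4  42. ] [544.5 448.7  56. ]
plate
n 19560 c 466.1 325.4 wh 262.1 145.9 ang 86.45 z 0.0119 ext [386.1 190.7   5.7] [539.8 459.3  18. ]
ctrl
n 2911 c 534.3 -7.9 wh 49.4 96.5 ang 84.97 z 0.0352 ext [484.7 -33.4  30. ] [583.1  20.3  38.8]
n 2021 c 539.1 83.9 wh 49.2 84.8 ang 74.75 z 0.0351 ext [493.   54.2  30.1] [586.4 117.7  38.2]
n 1742 c 516.0 -79.5 wh 50.1 51.0 ang 83.76 z 0.0352 ext [ 488.8 -106.7   30.1] [542.1 -52.4  37.9]
```

```bash
python3 -m handwheel '[[0.087,-0.02,-0.055,0,0,0,0],[0.087,-0.02,-0.055,0,0,0,0],[0.087,-0.02,-0.053,0,0,0,0],[0.06,0,0,0,0,0,0],[0.06,0,0,0,0,0,0]]'
python3 - <<'E'
from h import *
import cv2,pickle
s=ctrl.get_state();c=ctrl.camera_info("wrist");im,d=ctrl.get_image("wrist")
cv2.imwrite("pics/w2.png",cv2.resize(im,None,fx=1.25,fy=1.25,interpolation=cv2.INTER_CUBIC));pickle.dump((s,c,im,d),open("w2.pkl","wb"))
print(s["position"],s["tool_rot"],s["qd"].round(3),s["ft_force"])
W=cloud(c,d);comps(W,.030,.042,(.4,.62),(-.15,.14))
print("tray");comps(W,.022,.036,(.3,.65),(-.6,-.16),80)
E
```

```text
time: 2.28
position: [0.526, 0.0396, 0.2537]
tool_rot: [-0.051, -3.14, -0.001]
ft_force: [-0.1, 0.7, 0.1]
grip_width: 0.854
grip_force: 0.0
[0.5259559  0.03963626 0.25366447] [-5.11513388e-02 -3.14045110e+00 -1.29524786e-03] [-0.013 -0.003 -0.02   0.003  0.001 -0.     0.003] [-0.05467443  0.71518562  0.09371149]
n 3480 c 534.9 -8.7 wh 49.1 97.5 ang 84.58 z 0.0353 ext [484.7 -36.4  30. ] [584.3  19.5  38.2]
n 3492 c 539.1 -82.6 wh 48.8 97.2 ang 83.12 z 0.0353 ext [ 488.8 -112.    30. ] [589.6 -53.7  38.6]
n 3433 c 545.4 81.8 wh 49.2 97.2 ang 74.73 z 0.0352 ext [493.4  46.4  30.2] [597.4 116.8  38.4]
tray
n 3394 c 483.2 -275.3 wh 187.3 150.2 ang 1.11 z 0.0291 ext [ 388.4 -348.7   22. ] [ 577.7 -199.2   32.4]
```

View pics/w2.png

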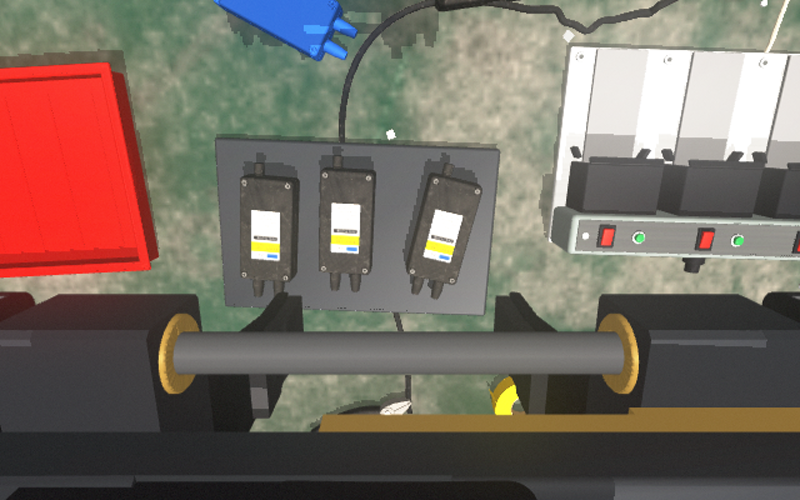

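The three controllers on the pad are fully visible. From left to right in the picture they are C (268,230), B (347,225) and A (443,230). The dock is on the right and the tray on the left. I'll go to A first.

```bash
python3 - <<'E'
from h import *
plan([.5406,.0831,.012],-15.27)
E
```

```text
shift mm [-13.5  43.2 241.7] turn [ 0.  -0.  13.5] | shift if turned first [ -2.9  45.3 241.7] t 2.325
```

```bash
python3 -m handwheel '[[0.07,0,0,0.02,0,0,6.7],[0.07,0,0,0.02,0,0,6.8],[0.07,-0.0015,0.023,0.04,0,0,0],[0.07,-0.0014,0.0223,0.05,0,0,0],[0.07,0,0,0.05,0,0,0],[0.07,0,0,0.03,0,0,0]]' 30
python3 - <<'E'
from h import *
s=ctrl.get_state();print(s["position"],s["ft_force"]);plan([.5406,.0831,.012],-15.27)
E
```

```text
time: 3.08
position: [0.5388, 0.0833, 0.041]
tool_rot: [-0.416, -3.11, 0.001]
ft_force: [0.0, -0.5, 0.4]
grip_width: 0.804
grip_force: 0.0
[0.53884944 0.08326932 0.04100187] [ 0.04684765 -0.50094652  0.44036511]
shift mm [-1.8  0.3 29. ] turn [-0.1 -0.2  0. ] | shift if turned first [-1.7  0.3 29. ] t 3.075
```

```bash
python3 -m handwheel '[[0.07,0,0,0.018,0,0,0],[0.07,0,0,0.011,0,0,0],[0.03,0,0,0,0,0,0],[0.03,0,0,0,0,0,0],[0.03,0,0,0,0,0,0],[0.03,0,0,0,0,0,0]]' 30
python3 -m handwheel '[[0.03,0,0,-0.015,0,0,0],[0.03,0,0,-0.03,0,0,0],[0.03,0,0,-0.03,0,0,0],[0.03,0,0,0,0,0,0],[0.03,0,0,0,0,0,0],[0.03,0,0,0,0,0,0]]'
python3 - <<'E'
from h import *
s=ctrl.get_state();print(s["position"],s["ft_force"],s["torque"],s["qd"].round(3))
E
```

```text
time: 3.82
position: [0.5417, 0.0803, 0.0156]
tool_rot: [0.424, 3.112, 0.001]
ft_force: [-0.3, 0.7, 0.3]
grip_width: 0.436
grip_force: 0.0
time: 4.58
position: [0.5404, 0.0801, 0.0891]
tool_rot: [-0.424, -3.111, 0.001]
ft_force: [0.7, -0.8, 0.1]
grip_width: 0.342
grip_force: 0.0
[0.5404214  0.08013433 0.08910769] [ 0.66313802 -0.76429583  0.06171708] [ 0.02288496 -0.04160442 -0.0226774 ] [ 0.     0.005  0.    -0.001  0.002 -0.001 -0.   ]
```

```bash
python3 - <<'E'
from h import *
import cv2
im,d=ctrl.get_image("top")
a=cv2.resize(im[170:260,260:380],None,fx=5,fy=5,interpolation=cv2.INTER_CUBIC)
s=ctrl.get_state();c=ctrl.camera_info("wrist");im,d=ctrl.get_image("wrist")
b=cv2.resize(im,(600,375));a=cv2.resize(a,(300,225))
o=np.zeros((375,800,3),np.uint8);o[:,:600]=b;o[:150,600:]=cv2.resize(a,(200,150));cv2.imwrite("pics/w3.png",o)
comps(cloud(c,d),.030,.042,(.4,.62),(-.15,.14))
E
```

```text
n 7945 c 540.4 83.4 wh 48.7 86.5 ang 74.54 z 0.0353 ext [493.4  49.4  30. ] [586.4 117.3  38.1]
n 4780 c 513.2 -6.4 wh 49.0 53.4 ang 84.56 z 0.0353 ext [484.9 -31.9  30. ] [542.1  20.   38.1]
n 3810 c 514.1 -79.8 wh 50.1 46.5 ang 83.18 z 0.0353 ext [ 488.8 -106.2   30. ] [536.1 -52.8  38.1]
n 204 c 573.5 -107.5 wh 8.1 22.5 ang 79.2 z 0.0353 ext [ 561.9 -112.3   33.6] [ 584.6 -102.    37.6]
```

View pics/w3.png

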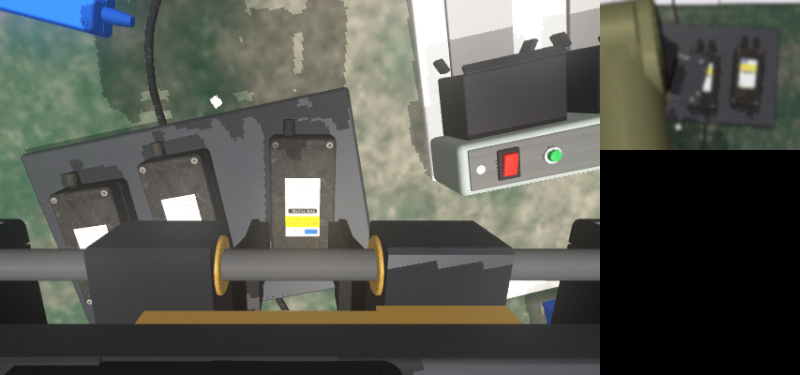

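The picture shows the controller at (303,190) still on the pad and unmoved, with the fingers above it, so the grasp missed. I'll check the finger geometry in the tool frame.

```bash
python3 - <<'E'
from h import *
s=ctrl.get_state();c=ctrl.camera_info("wrist");im,d=ctrl.get_image("wrist")
W=cloud(c,d);R=Ro.from_rotvec(s["tool_rot"]).as_matrix();T=(W-s["position"])@R
for v in (215,225,235,245,255,265,280):
    r=T[v,230:420:6];print(v,[tuple((p*1e3).round().astype(int)) if np.isfinite(p[0]) and p[2]<.045 else '.' for p in r])
print(s["grip_width"],s["grip_force"],s["position"],s["time"])
print([ (ctrl.get_state()["position"]*1e3).round(1).tolist() for _ in range(3)])
E
```

```text
215 ['.', '.', '.', '.', '.', '.', '.', '.', '.', '.', '.', '.', '.', '.', '.', '.', '.', '.', '.', '.', '.', '.', '.', '.', '.', '.', '.', '.', '.', '.', '.', '.']
225 ['.', '.', '.', '.', '.', '.', '.', '.', '.', '.', '.', '.', '.', '.', '.', '.', '.', '.', '.', '.', '.', '.', '.', '.', '.', '.', '.', '.', '.', '.', '.', '.']
235 [(np.int64(38), np.int64(-22), np.int64(-102)), (np.int64(38), np.int64(-21), np.int64(-102)), '.', '.', '.', '.', '.', (np.int64(12), np.int64(-21), np.int64(-30)), '.', '.', '.', '.', '.', '.', '.', '.', '.', '.', '.', '.', '.', '.', (np.int64(12), np.int64(21), np.int64(-30)), (np.int64(11), np.int64(24), np.int64(-29)), '.', '.', '.', '.', (np.int64(38), np.int64(21), np.int64(-104)), (np.int64(38), np.int64(22), np.int64(-103)), (np.int64(38), np.int64(24), np.int64(-104)), (np.int64(38), np.int64(25), np.int64(-104))]
245 [(np.int64(38), np.int64(-21), np.int64(-109)), (np.int64(38), np.int64(-19), np.int64(-110)), (np.int64(35), np.int64(-19), np.int64(-103)), '.', '.', '.', (np.int64(12), np.int64(-22), np.int64(-43)), (np.int64(11), np.int64(-20),
[... 3782 characters left out ...]
4(6), np.int64(-115)), (np.int64(31), np.int64(8), np.int64(-114)), (np.int64(31), np.int64(9), np.int64(-114)), (np.int64(32), np.int64(10), np.int64(-116)), (np.int64(32), np.int64(12), np.int64(-115)), (np.int64(31), np.int64(13), np.int64(-115)), (np.int64(32), np.int64(15), np.int64(-115)), (np.int64(32), np.int64(16), np.int64(-115)), (np.int64(32), np.int64(17), np.int64(-116)), (np.int64(31), np.int64(19), np.int64(-115)), (np.int64(33), np.int64(19), np.int64(-118)), (np.int64(34), np.int64(20), np.int64(-119)), (np.int64(35), np.int64(21), np.int64(-121))]
0.3463486906200205 0.0 [0.54052101 0.08013124 0.08908557] 4.675
[[540.7, 80.1, 89.2], [540.7, 80.1, 89.2], [540.7, 80.1, 89.2]]
```

```bash
python3 - <<'E'
from h import *
s=ctrl.get_state();c=ctrl.camera_info("wrist");im,d=ctrl.get_image("wrist")
W=cloud(c,d);R=Ro.from_rotvec(s["tool_rot"]).as_matrix();T=(W-s["position"])@R
m=(np.abs(T[...,0])<.02)&(T[...,2]>-.1)&(T[...,2]<.03)&(abs(T[...,1])<.06)
P=T[m]*1e3;v,u=np.nonzero(m)
print(len(P),"rows",v.min(),"z pct",np.percentile(P[:,2],[90,98,99.5,100]).round(1))
for z in range(-60,20,5):
    q=P[(P[:,2]>=z)&(P[:,2]<z+5)]
    if len(q): print(z,len(q),"x",q[:,0].min().round(),q[:,0].max().round(),"|y|",abs(q[:,1]).min().round(),abs(q[:,1]).max().round(), "mean y",q[:,1].mean().round(1))
plan([.5406,.0831,.012],-15.27)
E
```

```text
3588 rows 234 z pct [-36.3 -29.5 -28.  -27. ]
-60 269 x -9.0 12.0 |y| 15.0 27.0 mean y 0.1
-55 290 x -9.0 13.0 |y| 14.0 26.0 mean y 1.2
-50 224 x 4.0 12.0 |y| 14.0 24.0 mean y 0.6
-45 227 x 2.0 12.0 |y| 14.0 25.0 mean y 0.6
-40 221 x -1.0 12.0 |y| 14.0 24.0 mean y 0.7
-35 195 x -3.0 12.0 |y| 14.0 24.0 mean y 0.9
-30 89 x -2.0 12.0 |y| 14.0 24.0 mean y -1.1
shift mm [ 0.9  2.8 77.3] turn [-0.  -0.1 -0.3] | shift if turned first [ 1.   2.8 77.3] t 4.775
```

The depth image shows the fingertips ending about 28 mm behind the reported TCP, which explains the miss. I'll descend that much further, step by step, and watch the force.

```bash
python3 -m handwheel '[[0.07,0.001,0.0028,0,0,0,0],[0.07,0,0,0,0,0,0],[0.07,0,0,0,0,0,0],[0.07,0,0,0,0,0,0],[0.07,0,0,0.03,0,0,0],[0.07,0,0,0.04,0,0,0],[0.07,0,0,0.015,0,0,0],[0.07,0,0,0,0,0,0]]' 30
python3 -m handwheel '[[0.07,0,0,0.009,0,0,0],[0.07,0,0,0.005,0,0,0],[0.07,0,0,0,0,0,0]]' 30
python3 -c "
from h import *
s=ctrl.get_state();print(s['position'],s['ft_force'],s['grip_width']);plan([.5406,.0831,-.012],-15.27)"
```

```text
time: 5.78
position: [0.5404, 0.083, 0.0044]
tool_rot: [-0.424, -3.111, 0.001]
ft_force: [0.2, -0.2, 0.3]
grip_width: 0.807
grip_force: 0.0
time: 6.15
position: [0.541, 0.0833, -0.009]
tool_rot: [0.424, 3.113, 0.0]
ft_force: [0.3, -0.8, -0.2]
grip_width: 0.802
grip_force: 0.0
[ 0.54101638  0.08329033 -0.00895037] [ 0.30674583 -0.82310476 -0.23969626] 0.8018448423351859
shift mm [ 0.4 -0.3  3. ] turn [ 0.   0.  -0.3] | shift if turned first [ 0.4 -0.3  3. ] t 6.15
```

```bash
python3 -m handwheel '[[0.07,0,0,0.004,0,0,0],[0.03,0,0,0,0,0,0],[0.03,0,0,0,0,0,0],[0.03,0,0,0,0,0,0],[0.03,0,0,0,0,0,0]]' 30
python3 -c "
from h import *
s=ctrl.get_state();print(s['position'],s['ft_force'],s['grip_width'])"
```

```text
time: 6.78
position: [0.5411, 0.0832, -0.0129]
tool_rot: [0.424, 3.113, 0.0]
ft_force: [-0.7, 0.6, 0.8]
grip_width: 0.569
grip_force: 30.0
[ 0.54108253  0.08315614 -0.0129159 ] [-0.70583344  0.64930697  0.76680041] 0.5689603894447519
```

```bash
cat >> h.py <<'E'
def weigh(n=12):
    f=[];tq=[];q=[]
    for _ in range(n):
        ctrl.get_image("wrist");s=ctrl.get_state();f.append(s["ft_force"]);tq.append(s["torque"]);q.append(s["joint_torque"])
    print("F",np.mean(f,0).round(3),"sd",np.std(f,0).round(2),"mass g",(-np.mean(f,0)[2]/9.81*1e3).round(),"M",np.mean(tq,0).round(3),"w",s["grip_width"],s["grip_force"],s["position"].round(4),"t",s["time"],"qd",abs(s["qd"]).max().round(3));return s
E
python3 -m handwheel '[[0.03,0,0,-0.01,0,0,0],[0.03,0,0,-0.02,0,0,0],[0.03,0,0,-0.03,0,0,0],[0.03,0,0,0,0,0,0],[0.03,0,0,0,0,0,0]]'
python3 -c "
from h import *
weigh(14);print('dock1');b=np.array([.5154,.4084]);x=np.array([.998,-.062])
for st in (.119,.099,.054):
    p=b-x*st;plan([p[0],p[1],.047],-3.55)"
```

```text
time: 7.4
position: [0.5403, 0.0832, 0.0463]
tool_rot: [-0.424, -3.112, 0.0]
ft_force: [-0.3, 0.3, -2.7]
grip_width: 0.571
grip_force: 30.0
F [ 0.187 -0.131 -2.401] sd [0.42 0.54 0.58] mass g 245.0 M [ 0.016  0.02  -0.001] w 0.5701485871654947 29.999515414237976 [0.541  0.0833 0.047 ] t 8.1 qd 0.002
dock1
shift mm [228.2 281.7   0. ] turn [  0.   0. -12.] | shift if turned first [164.7 322.9  -0. ] t 8.1
shift mm [208.6 285.9   0. ] turn [  0.   0. -12.] | shift if turned first [144.7 322.9  -0. ] t 8.1
shift mm [164.6 295.2   0. ] turn [  0.   0. -12.] | shift if turned first [ 99.7 322.9  -0. ] t 8.1
```

```bash
python3 -c "
from h import *
import pickle
L=[]
for _ in range(30):
    ctrl.get_image('top');L.append(ctrl.get_state())
f=np.array([s['ft_force'] for s in L]);q=np.array([s['joint_torque'] for s in L]);p=np.array([s['joint_positions'] for s in L])
print(f.mean(0),f.std(0));print(q.mean(0).round(4),q.std(0).round(4));print(p.mean(0).round(4));print(f[:,2].round(2),L[-1]['time'])
"
```

```text
[-1.37842703e-01 -1.01915211e-03 -2.29833352e+00] [0.54689652 0.5693234  0.46368205]
[ 1.00000e-04 -3.93643e+01  2.56610e+00 -2.83422e+01  1.97000e-02
  7.42000e-02 -0.00000e+00] [0.0005 0.0072 0.0006 0.0021 0.0001 0.0003 0.    ]
[-0.4972  0.2303  0.3322  1.889  -0.0867  1.036   1.171 ]
[-2.44 -2.81 -2.84 -1.93 -2.27 -1.99 -2.15 -2.43 -1.55 -2.9  -2.91 -2.28
 -1.96 -1.9  -1.61 -2.23 -2.26 -2.01 -1.84 -3.48 -2.16 -2.97 -2.29 -2.12
 -2.23 -3.13 -1.92 -1.82 -1.89 -2.65] 9.6
```

```bash
python3 -m handwheel '[[0.03,0,0,0.03,0,0,0],[0.03,0,0,0.02,0,0,0],[0.03,0,0,0.01,0,0,0],[0.03,0,0,0,0,0,0],[0.065,0,0,0,0,0,0],[0.065,0,0,0,0,0,0],[0.065,0,0,-0.02,0,0,0],[0.065,0,0,-0.04,0,0,0],[0.065,0,0,0,0,0,0],[0.065,0,0,0,0,0,0],[0.065,0,0,0,0,0,0]]'
python3 -c "
from h import *
L=[]
for _ in range(5):
    ctrl.get_image('top');L.append(ctrl.get_state())
q=np.array([s['joint_torque'] for s in L]);p=np.array([s['joint_positions'] for s in L])
print(q.mean(0).round(4),q.std(0).round(4));print(p.mean(0).round(4),L[-1]['position'],L[-1]['time'])
x,y=L[-1]['position'][:2]
print('tau2 diff from load, arm',(q.mean(0)[1]+39.3643),np.hypot(x,y))
"
```

```text
time: 10.98
position: [0.5401, 0.0831, 0.046]
tool_rot: [-0.424, -3.111, 0.001]
ft_force: [-0.1, 0.4, -0.2]
grip_width: 0.744
grip_force: 0.0
[-2.00000e-03 -3.82572e+01  2.49850e+00 -2.72970e+01  1.48000e-02
  9.16000e-02  3.00000e-04] [2.500e-03 1.099e-01 1.070e-02 6.380e-02 1.000e-04 2.700e-03 1.000e-04]
[-0.4988  0.2314  0.334   1.8898 -0.0873  1.0359  1.1714] [0.54066785 0.08311499 0.04644909] 11.225
tau2 diff from load, arm 1.1071066730499268 0.5470190354481386
```

```bash
python3 -c "
from h import *
L=[]
for _ in range(8):
    ctrl.get_image('top');L.append(ctrl.get_state())
q=np.array([s['joint_torque'] for s in L]);f=np.array([s['ft_force'] for s in L])
print(q[-4:,1],q[-4:,3],f.mean(0)); d=-39.3643-q[-3:,1].mean();print(d, d/9.81/.547,d/9.81/.515,L[-1]['time'])
plan([.5406,.0831,-.013],-15.27)
"
```

```text
[-38.09037566 -38.09600115 -38.10218811 -38.10917616] [-27.27368653 -27.28186548 -27.28802025 -27.29313791] [-0.20790806 -0.14945175  0.00642355]
-1.2618448608398438 -0.23515251587099006 -0.24976393433287686 11.625
shift mm [ 0.4 -0.3 60. ] turn [ 0.   0.  -0.3] | shift if turned first [ 0.4 -0.2 60. ] t 11.625
```

```bash
python3 -m handwheel '[[0.065,0,0,0.04,0,0,0],[0.065,0,0,0.015,0,0,0],[0.065,0,0,0.005,0,0,0],[0.03,0,0,0,0,0,0],[0.03,0,0,0,0,0,0],[0.03,0,0,0,0,0,0],[0.03,0,0,-0.02,0,0,0],[0.03,0,0,-0.04,0,0,0],[0.03,0,0,0,0,0,0],[0.03,0,0,0,0,0,0]]' 30
python3 -c "
from h import *
weigh(45);s=ctrl.get_state();print(s['joint_torque'],s['joint_positions'])
"
```

```text
time: 12.88
position: [0.5403, 0.0832, 0.0463]
tool_rot: [-0.424, -3.112, 0.0]
ft_force: [-0.2, -0.4, -3.1]
grip_width: 0.567
grip_force: 30.0
F [-0.079  0.03  -2.352] sd [0.5  0.47 0.37] mass g 240.0 M [ 0.015  0.014 -0.012] w 0.5683904647941945 29.998425543308258 [0.541  0.0833 0.047 ] t 15.125 qd 0.001
[-2.75410621e-04 -3.93271208e+01  2.59474464e+00 -2.83387774e+01
  1.93428656e-02  7.55401072e-02 -3.41186330e-05] [-0.50072398  0.2305605   0.33618269  1.88910462 -0.08779139  1.03607208
  1.17189331]
```

A weighs about 239 ± 5 g over 89 samples, so it is light and goes to the tray slot nearest the pad.

```bash
python3 -c "
from h import *
plan([.475,-.271,-.012],0)
"
```

```text
shift mm [ -31.2 -359.    58.9] turn [  0.    0.  -15.5] | shift if turned first [  66.  -354.3   59. ] t 15.125
```

```bash
python3 -m handwheel '[[0.03,0,0,-0.005,0,0,-7.7],[0.03,0,0,-0.005,0,0,-7.8],[0.03,0.006,-0.03,0,0,0,0],[0.03,0.01,-0.054,0,0,0,0],[0.03,0.01,-0.055,0,0,0,0],[0.03,0.01,-0.055,0,0,0,0],[0.03,0.01,-0.055,0,0,0,0],[0.03,0.01,-0.055,0,0,0,0],[0.03,0.01,-0.05,0,0,0,0],[0.03,0,0,0,0,0,0],[0.03,0,0,0,0,0,0],[0.03,0,0,0,0,0,0]]'
python3 - <<'E'
from h import *
import cv2
s=ctrl.get_state();c=ctrl.camera_info("wrist");im,d=ctrl.get_image("wrist");cv2.imwrite("pics/w4.png",im)
W=cloud(c,d)
print("walls");comps(W,.022,.036,(.3,.65),(-.6,-.16),80)
plan([.475,-.271,-.012],0,s)
E
```

```text
time: 16.62
position: [0.4755, -0.2689, 0.0568]
tool_rot: [-0.004, 3.142, 0.001]
ft_force: [-0.4, -0.2, -1.5]
grip_width: 0.573
grip_force: 30.0
walls
n 10478 c 449.3 -327.8 wh 116.9 251.2 ang 1.16 z 0.0293 ext [ 388.4 -454.3   22. ] [ 505.2 -201.3   32. ]
shift mm [ 0.5 -2.1 68.8] turn [0.1 0.  0.1] | shift if turned first [ 0.5 -2.1 68.8] t 16.625
```

View pics/w4.png

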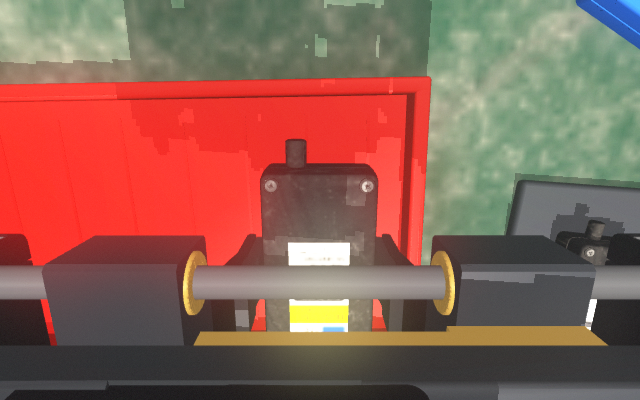

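The controller is held at (320,230) over the tray, level and well inside the walls (the left wall is at column 420). I'll lower it.

```bash
python3 -m handwheel '[[0.03,0.004,-0.002,0.035,0,0,0],[0.03,0,0,0.023,0,0,0],[0.03,0,0,0.007,0,0,0],[0.03,0,0,0.003,0,0,0],[0.03,0,0,0.001,0,0,0]]'
python3 -c "
from h import *
s=ctrl.get_state();print(s['position'],s['ft_force'])"
```

```text
time: 17.3
position: [0.4718, -0.2729, -0.0113]
tool_rot: [-0.0, 3.14, -0.001]
ft_force: [0.3, -0.1, -2.1]
grip_width: 0.569
grip_force: 30.0
[ 0.47176253 -0.27286391 -0.01127098] [ 0.33992888 -0.14938209 -2.06366285]
```

```bash
python3 -m handwheel '[[0.03,0,0,0.0015,0,0,0],[0.03,0,0,0,0,0,0],[0.06,0,0,0,0,0,0],[0.06,0,0,0,0,0,0],[0.06,0,0,-0.01,0,0,0],[0.06,0,0,-0.04,0,0,0],[0.06,0,0,-0.03,0,0,0]]'
python3 -c "
from h import *
plan([.5341,-.0820,-.013],-6.9)"
```

```text
time: 18.18
position: [0.4712, -0.2732, 0.0684]
tool_rot: [0.001, 3.14, -0.001]
ft_force: [-0.0, -0.3, 0.0]
grip_width: 0.688
grip_force: 0.0
shift mm [-62.6 191.3  81.3] turn [-0.   0.1  6.9] | shift if turned first [-39.4 197.4  81.4] t 18.175
```

```bash
python3 -m handwheel '[[0.06,0,0,0,0,0,6.9],[0.06,-0.0094,0.0474,0,0,0,0],[0.06,-0.01,0.05,0,0,0,0],[0.06,-0.01,0.05,0,0,0,0],[0.06,-0.01,0.05,0,0,0,0],[0.06,0,0,0,0,0,0],[0.06,0,0,0.005,0,0,0]]'
python3 -c "
from h import *
plan([.5341,-.0820,-.013],-6.9)"
```

```text
time: 19.05
position: [0.5342, -0.0821, 0.0621]
tool_rot: [0.189, 3.135, -0.001]
ft_force: [-0.8, -0.9, -0.3]
grip_width: 0.688
grip_force: 0.0
shift mm [ 0.2  0.2 75.1] turn [-0.   0.1 -0. ] | shift if turned first [ 0.1  0.1 75.1] t 19.05
```

```bash
python3 -m handwheel '[[0.06,0,0,0.035,0,0,0],[0.06,0,0,0.02,0,0,0],[0.06,0,0,0.013,0,0,0],[0.06,0,0,0.006,0,0,0],[0.06,0,0,0,0,0,0],[0.03,0,0,0,0,0,0],[0.03,0,0,0,0,0,0],[0.03,0,0,0,0,0,0],[0.03,0,0,0,0,0,0]]' 30
python3 -m handwheel '[[0.03,0,0,-0.02,0,0,0],[0.03,0,0,-0.04,0,0,0],[0.03,0,0,0,0,0,0],[0.03,0,0,0,0,0,0]]' 30
python3 -c "
from h import *
weigh(12);print(ctrl.get_state()['joint_torque'])
b=np.array([.5048,.2368]);x=np.array([.998,-.062])
for st in (.054+.035,.054):
    p=b-x*st;plan([p[0],p[1],.047],-3.55)"
```

```text
time: 20.18
position: [0.5344, -0.0819, -0.0118]
tool_rot: [0.19, 3.134, -0.0]
ft_force: [-0.6, -1.2, 4.9]
grip_width: 0.572
grip_force: 30.0
time: 20.68
position: [0.5328, -0.081, 0.0464]
tool_rot: [-0.189, -3.134, -0.001]
ft_force: [-1.1, 0.0, -1.7]
grip_width: 0.567
grip_force: 30.0
F [-0.04   0.011 -1.949] sd [0.43 0.33 0.5 ] mass g 199.0 M [0.031 0.016 0.003] w 0.5749909623637399 29.999181032180786 [ 0.5338 -0.0815  0.0474] t 21.275 qd 0.002
[-3.24023340e-04 -3.68997395e+01  3.15748036e+00 -2.80069900e+01
  4.74379119e-02  6.59958995e-02  4.94046344e-05]
shift mm [156.  307.3   0.4] turn [ 0.   0.  -3.4] | shift if turned first [137.6 315.9   0.4] t 21.275
shift mm [121.  309.3   0.4] turn [ 0.   0.  -3.4] | shift if turned first [102.6 315.9   0.4] t 21.275
```

C is about 199 ± 14 g, so it is also light and goes to the middle of the tray.

```bash
python3 -c "
from h import *
plan([.471,-.359,-.0115],0.5)"
```

```text
shift mm [  28.9 -283.    58.9] turn [ 0.   0.  -7.4] | shift if turned first [  65.2 -276.9   58.9] t 21.275
```

```bash
python3 -m handwheel '[[0.03,0,0,-0.005,0,0,-7.4],[0.03,0.01,-0.0369,-0.005,0,0,0],[0.03,0.011,-0.048,0,0,0,0],[0.03,0.011,-0.048,0,0,0,0],[0.03,0.011,-0.048,0,0,0,0],[0.03,0.011,-0.048,0,0,0,0],[0.03,0.011,-0.048,0,0,0,0],[0.03,0,0,0,0,0,0],[0.03,0,0,0,0,0,0],[0.03,0,0,0,0,0,0]]'
python3 -c "
from h import *
s=weigh(6);plan([.471,-.359,-.0115],0.5)"
```

```text
time: 22.52
position: [0.4719, -0.3571, 0.0572]
tool_rot: [-0.017, 3.141, 0.002]
ft_force: [0.1, 0.0, -1.8]
grip_width: 0.574
grip_force: 30.0
F [ 0.382 -0.011 -1.917] sd [0.25 0.29 0.56] mass g 195.0 M [ 0.033  0.009 -0.004] w 0.5694772015644547 29.998961091041565 [ 0.4714 -0.3584  0.0575] t 22.825 qd 0.003
shift mm [ 0.5 -0.6 69. ] turn [0. 0. 0.] | shift if turned first [ 0.4 -0.6 69. ] t 22.825
```

```bash
python3 -m handwheel '[[0.03,0,0,0.035,0,0,0],[0.03,0,0,0.023,0,0,0],[0.03,0,0,0.007,0,0,0],[0.03,0,0,0.003,0,0,0],[0.03,0,0,0.001,0,0,0],[0.03,0,0,0,0,0,0]]'
python3 -c "
from h import *
s=ctrl.get_state();print(s['position'],s['ft_force'])"
```

```text
time: 23.58
position: [0.4717, -0.3593, -0.0107]
tool_rot: [-0.013, 3.14, -0.001]
ft_force: [0.2, -0.4, -1.8]
grip_width: 0.573
grip_force: 30.0
[ 0.47168254 -0.35934949 -0.01070484] [ 0.19562221 -0.3521278  -1.79273693]
```

```bash
python3 -m handwheel '[[0.03,0,0,0.0013,0,0,0],[0.03,0,0,0,0,0,0],[0.06,0,0,0,0,0,0],[0.06,0,0,0,0,0,0],[0.06,0,0,-0.01,0,0,0],[0.06,0,0,-0.04,0,0,0],[0.06,0,0,-0.03,0,0,0]]'
python3 -c "
from h import *
plan([.5299,-.0082,-.011],-5.4)"
```

```text
time: 24.45
position: [0.4713, -0.3595, 0.0691]
tool_rot: [-0.013, 3.141, -0.001]
ft_force: [-0.4, 0.1, -0.8]
grip_width: 0.689
grip_force: 0.0
shift mm [-61.3 350.8  79.8] turn [-0.   0.1  5.9] | shift if turned first [-25.2 355.2  80.1] t 24.45
```

```bash
python3 -m handwheel '[[0.065,0,0,0,0,0,5.9],[0.065,-0.0032,0.0432,0,0,0,0],[0.065,-0.0036,0.052,0,0,0,0],[0.065,-0.0036,0.052,0,0,0,0],[0.065,-0.0036,0.052,0,0,0,0],[0.065,-0.0037,0.052,0,0,0,0],[0.065,-0.0037,0.052,0,0,0,0],[0.065,-0.0037,0.052,0,0,0,0],[0.065,0,0,0,0,0,0],[0.065,0,0,0.02,0,0,0],[0.065,0,0,0,0,0,0]]'
python3 -c "
from h import *
plan([.5299,-.0082,-.011],-5.4)"
```

```text
time: 25.82
position: [0.5284, -0.0088, 0.0464]
tool_rot: [-0.15, -3.136, 0.001]
ft_force: [0.7, -0.3, 0.5]
grip_width: 0.745
grip_force: 0.0
shift mm [-1.6  0.8 57.4] turn [-0.1 -0.1 -0.1] | shift if turned first [-1.5  0.7 57.4] t 25.825
```

```bash
python3 -m handwheel '[[0.065,-0.001,0,0.03,0,0,0],[0.065,0,0,0.016,0,0,0],[0.065,0,0,0.01,0,0,0],[0.065,0,0,0,0,0,0],[0.03,0,0,0,0,0,0],[0.03,0,0,0,0,0,0],[0.03,0,0,0,0,0,0],[0.03,0,0,0,0,0,0]]' 30
python3 -m handwheel '[[0.03,0,0,-0.02,0,0,0],[0.03,0,0,-0.04,0,0,0],[0.03,0,0,0,0,0,0],[0.03,0,0,0,0,0,0]]' 30
python3 -c "
from h import *
weigh(14);print(ctrl.get_state()['joint_torque'])"
```

```text
time: 26.82
position: [0.5312, -0.008, -0.0081]
tool_rot: [0.149, 3.137, 0.0]
ft_force: [-1.5, -1.2, 4.8]
grip_width: 0.571
grip_force: 30.0
time: 27.32
position: [0.5298, -0.0076, 0.0503]
tool_rot: [-0.148, -3.137, -0.0]
ft_force: [0.2, -0.0, -1.5]
grip_width: 0.573
grip_force: 30.0
F [ 0.147  0.025 -1.577] sd [0.38 0.65 0.52] mass g 161.0 M [0.026 0.019 0.017] w 0.5692859788392064 29.999399185180664 [ 0.5307 -0.0078  0.0512] t 28.025 qd 0.002
[ 1.89273786e-03 -3.58905530e+01  2.56205834e+00 -2.79805183e+01
  3.99037579e-02  7.26978458e-02  1.91446581e-06]
```

```bash
python3 -c "
from h import *
plan([.471,-.440,.0512],0.5)"
```

```text
shift mm [ 1.850e+01 -4.359e+02 -1.000e-01] turn [ 0.   0.  -5.9] | shift if turned first [  63.4 -431.6   -0. ] t 28.025
```

```bash
python3 -m handwheel '[[0.03,0,0,-0.01,0,0,-5.9],[0.03,0.0054,-0.035,0,0,0,0],[0.03,0.007,-0.048,0,0,0,0],[0.03,0.007,-0.048,0,0,0,0],[0.03,0.007,-0.048,0,0,0,0],[0.03,0.007,-0.048,0,0,0,0],[0.03,0.0075,-0.05,0,0,0,0],[0.03,0.0075,-0.05,0,0,0,0],[0.03,0.0075,-0.0523,0,0,0,0],[0.03,0.0075,-0.0523,0,0,0,0],[0.03,0,0,0,0,0,0],[0.03,0,0,0,0,0,0]]'
cat >> h.py <<'E'
def snap(tag,n=10):
    import pickle
    L=[]
    for _ in range(n): ctrl.get_image("wrist");L.append(ctrl.get_state())
    m={k:np.mean([s[k] for s in L[-5:]],0) for k in("joint_torque","joint_positions","position")};m["f"]=np.mean([s["ft_force"] for s in L],0)
    pickle.dump(m,open(tag+".pkl","wb"));print(tag,{k:v.round(4).tolist() for k,v in m.items()},"t",L[-1]["time"]);return L[-1]
E
python3 -c "
from h import *
snap('Bload',12);plan([.471,-.440,-.008],0.5)"
```

```text
time: 29.52
position: [0.4709, -0.4393, 0.0607]
tool_rot: [0.013, -3.141, -0.002]
ft_force: [0.3, 1.1, -1.2]
grip_width: 0.573
grip_force: 30.0
Bload {'joint_torque': [-0.0998, -47.3682, 8.6278, -28.5194, 0.0739, 0.0167, -0.0005], 'joint_positions': [0.228, 0.453, 0.6196, 1.6399, -0.2838, 1.1399, 2.4992], 'position': [0.4711, -0.4396, 0.0613], 'f': [0.0394, 0.3316, -1.4637]} t 30.125
shift mm [-0.1 -0.1 69.2] turn [-0.  0. -0.] | shift if turned first [-0.1 -0.1 69.2] t 30.125
```

```bash
python3 -m handwheel '[[0.03,0,0,0.035,0,0,0],[0.03,0,0,0.022,0,0,0],[0.03,0,0,0.007,0,0,0],[0.03,0,0,0.003,0,0,0],[0.03,0,0,0.001,0,0,0],[0.03,0,0,0,0,0,0]]'
python3 -c "
from h import *
s=ctrl.get_state();print(s['position'],s['ft_force'],s['joint_positions'])
import cv2;im,d=ctrl.get_image('wrist');cv2.imwrite('pics/w5.png',im)"
```

```text
time: 30.88
position: [0.4713, -0.4404, -0.006]
tool_rot: [-0.013, 3.14, -0.001]
ft_force: [0.2, 0.6, -0.7]
grip_width: 0.574
grip_force: 30.0
[ 0.47131298 -0.44037404 -0.00602803] [ 0.15330912  0.57574384 -0.70393092] [ 0.25399142  0.52812556  0.58870032  1.68773711 -0.33366099  1.02613222
  2.53350453]
```

View pics/w5.png

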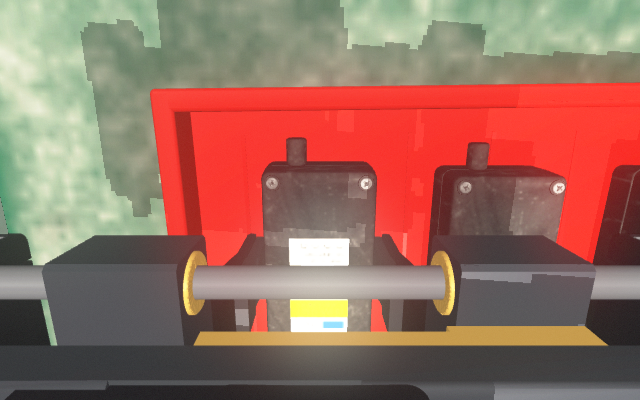

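The picture shows B between the fingers at (318,240) with C beside it at (500,230). Both look flat inside the tray. I'll touch it down, release, and go back to the hover.

```bash
python3 -m handwheel '[[0.03,0,0,0.001,0,0,0],[0.03,0,0,0.001,0,0,0],[0.03,0,0,0,0,0,0]]'
python3 -m handwheel '[[0.03,0,0,0.001,0,0,0],[0.03,0,0,0,0,0,0],[0.06,0,0,0,0,0,0],[0.06,0,0,0,0,0,0],[0.06,0,0,-0.01,0,0,0],[0.06,0,0,-0.035,0,0,0],[0.06,0,0,-0.026,0,0,0],[0.06,0,0,0,0,0,0],[0.06,0,0,0,0,0,0]]'
python3 -c "
from h import *
snap('Bfree',14)
import pickle
a,b=[pickle.load(open(k+'.pkl','rb')) for k in('Bload','Bfree')]
print((a['joint_torque']-b['joint_torque']).round(3),(a['joint_positions']-b['joint_positions']).round(4),(a['position']-b['position']).round(4))
q=np.array([ 0.25399142,0.52812556,0.58870032,1.68773711,-0.33366099,1.02613222,2.53350453])
print('m',-((a['joint_torque']-b['joint_torque'])@(a['joint_positions']-q))/9.81/.0673)
plan([.4712,-.2732,.057],0)"
```

```text
time: 31.3
position: [0.4711, -0.4401, -0.008]
tool_rot: [-0.013, 3.141, 0.0]
ft_force: [-1.0, 1.2, 4.5]
grip_width: 0.573
grip_force: 30.0
time: 32.42
position: [0.4706, -0.4394, 0.0605]
tool_rot: [0.013, -3.141, -0.001]
ft_force: [0.2, 0.1, -1.0]
grip_width: 0.689
grip_force: 0.0
Bfree {'joint_torque': [-0.0015, -46.4585, 8.505, -27.8052, 0.0877, 0.0195, -0.0], 'joint_positions': [0.2278, 0.4538, 0.6208, 1.6397, -0.2845, 1.14, 2.4997], 'position': [0.4708, -0.4399, 0.0611], 'f': [-0.1838, 0.07, 0.0426]} t 33.125
[-0.098 -0.91   0.123 -0.714 -0.014 -0.003 -0.   ] [ 0.0002 -0.0008 -0.0012  0.0002  0.0007 -0.0001 -0.0005] [0.0003 0.0004 0.0002]
m -0.16333529448039047
shift mm [ -1.7 166.7   4.2] turn [0.  0.  0.5] | shift if turned first [ -0.3 166.7   4.2] t 33.125
```

The torque balance gives 163 g for B, which agrees with the wrist sensor, so its scale is sound. A's 239 g is the close call, so I'll check it the same way.

```bash
python3 -m handwheel '[[0.06,0,0.0407,-0.016,0,0,0],[0.06,0,0.042,0,0,0,0],[0.06,0,0.042,0,0,0,0],[0.06,0,0.042,0,0,0,0],[0.06,0,0,0,0,0,0],[0.06,0,0,0,0,0,0],[0.06,0,0,0,0,0,0]]'
python3 -c "
from h import *
snap('up',3)"
python3 -m handwheel '[[0.06,0,0,0.02,0,0,0],[0.06,0,0,0,0,0,0],[0.06,0,0,0,0,0,0]]'
python3 -c "
from h import *
snap('Afree',14)"
python3 -m handwheel '[[0.06,0,0,0.02,0,0,0],[0.06,0,0,0,0,0,0],[0.06,0,0,0,0,0,0]]'
python3 -c "
from h import *
snap('dn',3);plan([.4712,-.2732,-.0113],0)"
```

```text
time: 34.0
position: [0.4691, -0.2748, 0.0773]
tool_rot: [-0.01, 3.141, -0.001]
ft_force: [-0.9, -0.0, 0.1]
grip_width: 0.688
grip_force: 0.0
up {'joint_torque': [-0.1223, -33.4973, 3.6744, -28.1554, 0.073, 0.043, 0.0026], 'joint_positions': [-0.0634, 0.2057, 0.607, 1.8786, -0.1307, 1.0965, 2.1707], 'position': [0.4691, -0.2746, 0.0772], 'f': [0.7941, -0.2268, 0.0107]} t 34.15
time: 34.52
position: [0.4695, -0.2738, 0.0575]
tool_rot: [-0.012, 3.141, -0.001]
ft_force: [0.2, -0.3, -0.3]
grip_width: 0.691
grip_force: 0.0
Afree {'joint_torque': [0.0007, -34.2162, 4.1104, -27.4989, 0.0757, 0.042, -0.0001], 'joint_positions': [-0.0575, 0.2301, 0.602, 1.898, -0.1489, 1.0576, 2.1847], 'position': [0.4695, -0.2732, 0.0572], 'f': [-0.0234, -0.1219, 0.1212]} t 35.225
time: 35.6
position: [0.4696, -0.2734, 0.0376]
tool_rot: [-0.013, 3.141, -0.0]
ft_force: [-0.3, -0.3, 0.4]
grip_width: 0.691
grip_force: 0.0
dn {'joint_torque': [-0.0089, -34.8253, 4.4723, -26.6251, 0.0753, 0.0529, -0.0017], 'joint_positions': [-0.0494, 0.2565, 0.5968, 1.9141, -0.1684, 1.0193, 2.1999], 'position': [0.4699, -0.2735, 0.0378], 'f': [-0.1675, 0.2042, 0.3467]} t 35.75
shift mm [-1.2  0.3 49.1] turn [-0.   0.1  0.5] | shift if turned first [-1.3  0.3 49.1] t 35.75
```

```bash
python3 -m handwheel '[[0.06,0,0,0.025,0,0,0],[0.06,0,0,0.017,0,0,0],[0.06,0,0,0.006,0,0,0],[0.06,0,0,0,0,0,0],[0.03,0,0,0,0,0,0],[0.03,0,0,0,0,0,0],[0.03,0,0,0,0,0,0]]' 30
python3 -m handwheel '[[0.03,0,0,-0.02,0,0,0],[0.03,0,0,-0.048,0,0,0],[0.03,0,0,0,0,0,0],[0.03,0,0,0,0,0,0],[0.03,0,0,0,0,0,0],[0.03,0,0,0,0,0,0],[0.03,0,0,0,0,0,0],[0.03,0,0,0,0,0,0]]'
python3 -c "
from h import *
import pickle
snap('Aload',2)
g=lambda k:pickle.load(open(k+'.pkl','rb'))
a,b,u,d=map(g,('Aload','Afree','up','dn'))
dt=a['joint_torque']-b['joint_torque'];print(dt.round(3),(a['joint_positions']-b['joint_positions']).round(4))
print('m',-dt@(u['joint_positions']-d['joint_positions'])/9.81/(u['position']-d['position'])[2])
dtau=(u['joint_torque']-d['joint_torque']);dq=u['joint_positions']-d['joint_positions'];print(dq.round(4))"
```

```text
time: 36.62
position: [0.47, -0.2734, -0.0102]
tool_rot: [-0.013, 3.14, -0.0]
ft_force: [-0.1, 0.4, 2.6]
grip_width: 0.573
grip_force: 30.0
time: 37.62
position: [0.4693, -0.2732, 0.0569]
tool_rot: [0.013, -3.141, -0.0]
ft_force: [0.4, -0.1, -1.7]
grip_width: 0.571
grip_force: 30.0
Aload {'joint_torque': [0.0006, -35.1392, 4.2891, -28.4727, 0.0688, 0.0331, 0.0], 'joint_positions': [-0.0614, 0.2309, 0.6066, 1.8981, -0.1503, 1.0577, 2.1859], 'position': [0.4694, -0.2732, 0.057], 'f': [-0.3431, -0.265, -2.8658]} t 37.725
[-0.    -0.923  0.179 -0.974 -0.007 -0.009  0.   ] [-0.0039  0.0008  0.0046  0.0002 -0.0014  0.0001  0.0012]
m -0.21298650679585504
[-0.014  -0.0508  0.0101 -0.0354  0.0377  0.0772 -0.0292]
```

Torque puts A at about 217 ± 10 g and the wrist sensor at 239 ± 5 g. Both are under 250 g, so A stays in the tray. I'll set it back down.

```bash
python3 -m handwheel '[[0.03,0,0,0.035,0,0,0],[0.03,0,0,0.022,0,0,0],[0.03,0,0,0.007,0,0,0],[0.03,0,0,0.002,0,0,0],[0.03,0,0,0.001,0,0,0],[0.03,0,0,0.001,0,0,0],[0.03,0,0,0,0,0,0],[0.06,0,0,0,0,0,0],[0.06,0,0,0,0,0,0]]'
python3 -m handwheel '[[0.06,0,0,-0.01,0,0,0],[0.06,0,0,-0.04,0,0,0],[0.06,0,0,-0.05,0,0,0],[0.06,0,0.05,-0.05,0,0,0],[0.06,0,0.06,-0.03,0,0,0],[0.06,0,0.06,0,0,0,0],[0.06,0,0.06,0,0,0,0],[0.06,0,0.06,0,0,0,0],[0.06,0,0,0,0,0,0],[0.06,0,0,0,0,0,0]]'
python3 - <<'E'
from h import *
import cv2
im,d=ctrl.get_image("top");cv2.imwrite("pics/t6.png",cv2.resize(im[160:310,220:520],None,fx=2.6,fy=2.6,interpolation=cv2.INTER_CUBIC))
c=ctrl.camera_info("wrist");_,d=ctrl.get_image("wrist");comps(cloud(c,d),.031,.042,(.4,.56),(-.49,-.22))
E
```

```text
time: 38.85
position: [0.4698, -0.2734, -0.0105]
tool_rot: [-0.013, 3.141, -0.0]
ft_force: [-0.1, 0.3, 0.7]
grip_width: 0.669
grip_force: 0.0
time: 40.1
position: [0.4673, 0.0061, 0.1619]
tool_rot: [-0.013, 3.141, -0.001]
ft_force: [-0.5, -1.4, 0.1]
grip_width: 0.693
grip_force: 0.0
n 3947 c 475.3 -267.5 wh 43.3 95.7 ang 88.61 z 0.0352 ext [ 427.7 -290.    31. ] [ 523.6 -246.6   38. ]
```

View pics/t6.png

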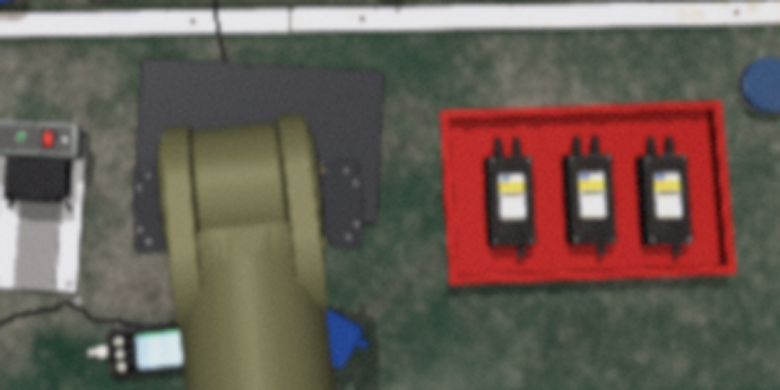

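All three controllers lie flat and side by side in the tray at crop positions (510,200), (590,200) and (665,200). Nothing else in the crop has moved.

```bash
python3 -c "
from bench import ctrl
print(ctrl.close_job())"
```

```text
the job is handed in; nothing more can be done
None
```

All three controllers came out under 250 g (about 239, 197 and 155 g by the wrist sensor), so they lie flat side by side in the red tray, the dock stays empty, and the job is handed in; the closest call was the 239 g one, re-checked by joint torque at about 217 g.

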